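# Log and open a taster jar, ending with its lid held above the mouth

## Robot

A 6-joint arm with a two-finger parallel gripper is mounted at the origin on a cart in front of the work surface, level with it; the furniture and walls round the work are solid. World frame = base frame: x ahead of the robot, y to its left, z up, the work surface at z = 0. Lengths are in m, angles in rad, forces in N, time in s.
With the tool pointing down it reaches from about 0.35 to 1 m from the base axis. Payload 7.1 kg.
Tool frame: the origin (TCP) lies at the very end of the fingers, on their centre line; the grasp point (between the pads) lies 19 mm behind it (bot.tcp_to_grasp is the distance from the TCP to the grasp point, in m); z points along the fingers, y is the line along which they close (so a half turn about z gives the same grasp; the last joint's range is limited). The gripper opens to 85 mm and grips with 20 to 120 N. Pads are 22 mm wide; open, the fingers measure 114 mm over their backs; the gripper's body (76 mm by 85 mm) begins 54 mm behind the grasp point. The pads swing forward as they close: fully open they stand 13 mm farther back than shut.
Start: joints at [1.16, 0.423, 1.63, -0, 1.089, -0.019], TCP at [0.239, 0.578, 0.231] pointing down, gripper open.
Joint ranges: [-3, 3], [-0.9, 2.11], [0.09, 2.58], [-1.31, 4.45], [0.11, 2.69], [-2.54, 2.54]. Speed limits (rad/s): [2.39, 2.39, 3.01, 3.14, 3.14, 3.14].

## Interface

Orientations are given as [roll, pitch, yaw] about the fixed x, y, z axes, in that order (R = Rz(yaw) Ry(pitch) Rx(roll)).
In Python, from cell import bot gives the robot as it stands.
- The arm moves only by the tool jog_arm, never from a script. Its argument "commands" is a list of rows, each a list of 3 entries, a list of its own where there are three numbers: the closure, from 0 (fully open) to 1 (shut), then the shift along the world's x, y, z in units of 30 mm (1.0 is 30 mm), then the turn about the world's z in units of 5 degrees (1.0 is 5 degrees). In form: [[grip, [tx, ty, tz], twist], ...]. A call has 1 to 5 rows; each row shifts and turns the commanded pose from where the row before left it; what a row does not reach is not made up. A row lasts 1/10 s, in which the tool goes at most 50 mm and 8.59 degrees, less where a joint would pass 70% of its speed; a pose out of reach is approached as far as the arm can. A call is refused whole if a number of a shift passes 1 or a number of a turn 1, either way. A call with a gripper value outside its range is refused whole. The fingers move at their own pace and stop on an object; "newtons" is the grip in N (left out, the last holds). Time passes only in rows, so rows that do not move let the fingers close. It gives the time, the measured TCP pose, the force, the opening and the grip force at its end, in the units of the state.
- bot.observe(): the state, without advancing time (a new reading comes with each control period).
- bot.capture(name): name is "scene" or "top" or "wrist"; returns a dict with "color" (420x560x3 uint8, blue, green, red), "depth" (420x560 float32, m along the optical axis (not along the pixel's ray), 0 where there is no reading), "fx", "fy", "cx", "cy" (pixels), "k1" (the pictures are not rectified: a ray, as slopes to the right and down, at radius r is drawn at 1 + k1 r^2 times it, then the intrinsics apply), "R" (3x3) and "t" (3): a world point X has camera coordinates R X + t. Camera axes: x right, y down, z forward; pixel columns grow to the right and rows downward; lengths in m; the calibration is good to about 2 mm. A picture is of the moment at which its call begins.
- bot.sign_off(): hands the job in; it is judged then, once.
The state is a dict: "clock": time; "joint_positions": joint angles; "dq": joint speeds; "joint_efforts": joint torques, N m; "ee_pos": TCP position; "eef_rot": TCP orientation; "ft_force": force on the tool from outside, world axes, zero at the start; "wrist_torque": the same for the moment, N m; "finger_gap": finger opening in m; "grip_force": force on a finger pad.
Only numpy, scipy, OpenCV 4.12 (cv2) and the standard library are available. Lean on these libraries where they do the work, as an engineer would, in place of code of your own. Each camera call takes 0.05 s, during which the arm holds its last target. There are 200 camera calls.

## Task

Open a jar of jam for tasting: first log the opening on the keypad by pressing the blue, then the yellow, then the green button fully, one at a time, letting each come up before the next. Then grip the brass lid of the jar in the steel stand, unscrew it anticlockwise only until its threads come free (black mark on the lid in line with the white line on the stand), and raise it gently, the jar staying seated in its stand. Finish while still holding the lid level about 3 cm straight above the jar's mouth, and leave the salt mill and the other goods where they are.

Things in the scene. Friction and masses are not known exactly. Their poses are not given: they have to be found in the camera images.
- blue (a joint): blue spring push button, 28 mm across, on the grey keypad; 0 is up, 0.006 m is fully down (5 N); springs back up when let go. Count it as pressed from 0.004
- yellow (a joint): yellow spring push button, as the blue one
- green (a joint): green spring push button, as the blue one
- blue_top (a point): centre of the blue button's top face (z up). The three buttons stand in a row 56 mm apart, in any order, on a fixed grey keypad 70 x 185 mm and 20 mm high
- yellow_top (a point): centre of the yellow button's top face
- green_top (a point): centre of the green button's top face
- stand: fixed dark steel block 106 x 106 x 34 mm, origin under its centre, with a square socket 66.6 mm wide and 26 mm deep whose floor is 8 mm above the table; it keeps the square jar from turning, but the jar only stands in it and can be lifted out. A white line on its top, on its -x side, marks where the lid is free
- jar: square glass jar of red jam, 64 x 64 mm, 66 mm high to the shoulder, about 0.7 kg, loose in the stand's socket with its axes along the stand's; origin at the centre of its underside, z up. Three thread lugs round its neck, 120 degrees apart, hold the lid down
- jar_mouth (a point): centre of the jar's rim, 86 mm above the jar's origin; the round neck is 39 mm across. A sprung seal disc in the mouth pushes the lid up (up to 20 N, 4 mm travel) and makes it tight: turning the lid takes about 0.2 to 0.6 N m. Pulled up before it is free, the lid lifts the jar out of the stand
- lid: round brass screw lid, 58 mm across, 18.5 mm high, 50 g; origin on its axis at its lower edge, z up, 75 mm above the jar's origin when screwed on. It starts tight with its yaw 0.85 to 1.25 rad clockwise (negative) of the jar's. Turned anticlockwise (from above) it rises under 2.5 mm and is free when its yaw is within 0.3 rad of the jar's; about 0.35 rad past the jar's yaw it meets a stop
- lid_top (a point): centre of the lid's top, about 102 mm above the table at the start. A black mark on the top, 5 x 18 mm, running out from near the centre along the lid's -x axis, lines up with the white line on the stand when the lid is free
- ware_mill5: salt mill, 44 mm across, 90 mm high, loose bystander
Things that resemble listed ones, but are neither listed nor needed, are in the scene too. Several things have the shape of the lid; the one meant has the colours described above.

How it is judged:
On the way, in this order (a step that is already met when the one before it is completed fails the run):
1. the blue button is pressed alone (value of joint blue above 0.004 m and value of joint each of yellow, green below 0.0015 m), for 0.05 s.
2. then the yellow button alone (value of joint yellow above 0.004 m and value of joint each of blue, green below 0.0015 m), for 0.05 s.
3. then the green button alone (value of joint green above 0.004 m and value of joint each of blue, yellow below 0.0015 m), for 0.05 s.
4. the lid, still on the jar, has been turned by the fingers until its threads are free (angle between the x axis of lid and the x axis of jar, either way round below 0.45 rad and z of lid in the frame of jar below 0.085 m and horizontal distance between lid and jar below 0.008 m and contact force between the fingers and lid above 1 N), for 0.05 s.
At the end, for the whole second after the job is handed in: The fingers still hold the lid, still and level (within 0.2 rad), its lower edge 11 to 60 mm above the jar's rim and within 20 mm of the jar's axis, touching the jar no more; the jar sits fully down and upright in the stand's socket (z of lid in the frame of jar between 0.097 and 0.146 m and horizontal distance between lid and jar below 0.02 m and angle between lid's own z axis and vertical below 0.2 rad and contact force between the fingers and lid above 1 N and contact force between lid and jar below 0.2 N and linear speed of lid below 0.03 m/s and z of jar in the frame of stand below 0.012 m and horizontal distance between jar and stand below 0.006 m and angle between jar's own z axis and vertical below 0.06 rad); the arm keeps its last pose, push and grip.
It fails at once if the jar is pulled up out of its seat or tipped (z of jar in the frame of stand above 0.02 m or angle between jar's own z axis and vertical above 0.2 rad).
It fails at once if two buttons are pressed at once (value of joint each of blue, yellow above 0.003 m or value of joint each of blue, green above 0.003 m or value of joint each of green, yellow above 0.003 m).
It fails at once if the salt mill is shoved away (distance of ware_mill5 from where it was at the start of the episode above 0.03 m).
It also fails if it takes over 50 s, if anything falls off the work surface, if the arm or the gripper's body presses on something with over 40 N, if the wrist force passes 120 N, or if a joint passes its speed limit or range.

## Working session

There is one attempt and no reset: what is moved stays moved. The work goes in short steps, Python scripts to look and compute and a tool call to move; the robot and the scene stay as the last step left them, time stands still between calls to the robot, and variables do not carry over. Pictures are saved under pics/ and viewed, at most 10 in all, crops included, and the job is handed in when it is done.

Besides the shell and the picture viewer there is one more tool, called after "Call:" as name(argument=value, ...) on one line, values as JSON. jog_arm: Moves the arm, as the interface text tells. Its arguments: {"type":"object","properties":{"commands":{"type":"array","items":{"type":"array"}},"newtons":{"type":"number"}},"required":["commands"]}

```bash
ls; mkdir -p pics; cat > h.py <<'E'
import numpy as np, cv2
from cell import bot
def ray(c,u,v):
    p=cv2.undistortPoints(np.array([[[u,v]]],float),np.array([[c["fx"],0,c["cx"]],[0,c["fy"],c["cy"]],[0,0,1.]]),np.array([c["k1"],0,0,0.]))[0,0]
    R=np.array(c["R"]);t=np.array(c["t"])
    return -R.T@t, R.T@np.array([p[0],p[1],1.])
def onz(c,u,v,z):
    o,d=ray(c,u,v); return o+d*(z-o[2])/d[2]
def atdepth(c,u,v):
    o,d=ray(c,u,v); return o+d*c["depth"][int(v),int(u)]
E
python3 - <<'E'
from h import *
import pickle
for n in("scene","top"):
    c=bot.capture(n); cv2.imwrite(f"pics/{n}0.png",c["color"]); pickle.dump(c,open(n+"0.pkl","wb"))
    print(n,c["fx"],c["k1"],-np.array(c["R"]).T@c["t"])
print(bot.observe())
E
```

```text
pics
scene 396.94604803630733 -0.02542193000121714 [0.04325127 0.24041523 0.77228005]
top 496.69514159258813 -0.1480332487687109 [ 0.40638    -0.04454453  1.11882363]
{'clock': 0.1, 'joint_positions': array([ 1.16001921e+00,  4.23785228e-01,  1.63063012e+00,  8.05646924e-07,
        1.08858244e+00, -1.90257126e-02]), 'dq': array([ 0.00030103, -0.001919  , -0.00213503,  0.00039402,  0.00021443,
       -0.00086717]), 'joint_efforts': array([ 1.16316500e-03, -5.58433771e+01, -2.82445264e+01,  1.25458728e-04,
        2.98579282e-03, -1.74197288e-05]), 'ee_pos': array([0.23842068, 0.57719561, 0.23060392]), 'eef_rot': array([-3.14018779e+00, -2.74452130e-05,  2.74984085e+00]), 'ft_force': array([-0.08064952,  0.7240713 ,  0.06142024]), 'wrist_torque': array([ 0.05541756, -0.00833408,  0.00943124]), 'grip_force': 0.0, 'finger_gap': 0.0856872719386861}
```

View pics/top0.png

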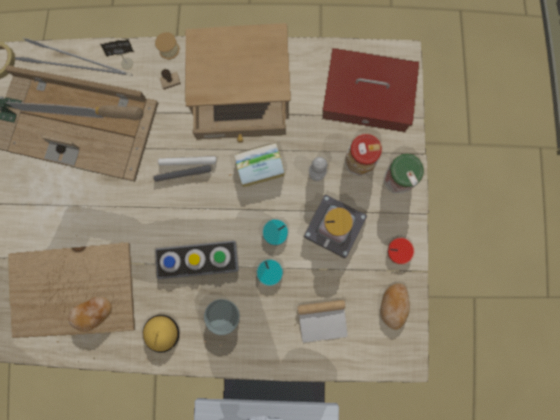

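View pics/scene0.png

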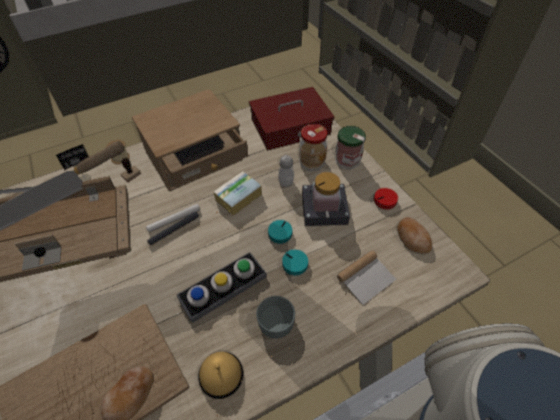

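Top view, lid look-alikes:
- Brass lid on the jar in the dark stand, (338,222). This is the choice.
- Teal lids at (275,232) and (270,273).
- Red lid at (400,250).
- Red-lidded jar at (366,150) and green-lidded jar at (406,170).
- Yellow-brown dome at (160,333).

The keypad at (196,262) has blue (170,262), yellow (195,260) and green (220,257). The mill is at (318,165).

```bash
cat > m.py <<'E'
from h import *
import pickle
T=pickle.load(open("top0.pkl","rb"));S=pickle.load(open("scene0.pkl","rb"))
def blobs(c,lo,hi,box):
    h=cv2.cvtColor(c["color"],cv2.COLOR_BGR2HSV); m=cv2.inRange(h,lo,hi)
    k=np.zeros_like(m);x0,y0,x1,y1=box;k[y0:y1,x0:x1]=255
    n,l,s,ce=cv2.connectedComponentsWithStats(m&k); i=1+np.argmax(s[1:,4]); return ce[i],s[i]
def tri(a,b):
    (o1,d1),(o2,d2)=a,b
    A=np.stack([d1,-d2],1); q=np.linalg.lstsq(A,o2-o1,rcond=None)[0]; p,r=o1+q[0]*d1,o2+q[1]*d2
    return (p+r)/2,np.linalg.norm(p-r)
for n,lo,hi,bt,bs in [("blue",(105,120,40),(130,255,255),(155,240,240,285),(175,250,270,315)),
 ("yellow",(18,150,100),(32,255,255),(155,240,240,285),(175,250,270,315)),
 ("green",(40,100,40),(85,255,255),(155,240,240,285),(175,250,270,315)),
 ("lid",(12,130,90),(28,255,255),(315,200,365,245),(305,165,350,200))]:
    (u,s1),(v,s2)=blobs(T,lo,hi,bt),blobs(S,lo,hi,bs)
    P,e=tri(ray(T,*u),ray(S,*v)); print(n,u,s1,v,s2,"tri",P.round(4),"gap",round(e,4),"depth",atdepth(T,*u).round(4),"top@z",onz(T,*u,0.102 if n=="lid" else .028).round(4),"sc@z",onz(S,*v,0.102 if n=="lid" else .028).round(4))
for n,u in [("mill",(318,165)),("base",(270,400)),("redjar",(366,150)),("greenlidjar",(406,170)),("keypad side",(182,277)),("table",(300,260))]: print(n,atdepth(T,*u).round(3))
cv2.imwrite("pics/crop.png",np.hstack([cv2.resize(T["color"][190:265,295:380],(400,353),interpolation=2),cv2.resize(T["color"][225:300,150:235],(400,353),interpolation=2)]))
E
python3 m.py
```

```text
blue [168.83333333 261.44444444] [164 257  11  10  90] [196.79487179 293.24786325] [191 288  12  12 117] tri [0.4542 0.2208 0.0368] gap 0.0018 depth [0.4538 0.2199 0.037 ] top@z [0.4542 0.2221 0.028 ] sc@z [0.4597 0.2213 0.028 ]
yellow [193.86734694 258.97959184] [189 254  11  11  98] [220.47368421 278.6       ] [215 274  12  10  95] tri [0.4615 0.165  0.0385] gap 0.0021 depth [0.4608 0.1633 0.0421] top@z [0.4615 0.166  0.028 ] sc@z [0.4681 0.1648 0.028 ]
green [219.08602151 256.49462366] [214 252  11  11  93] [243.33333333 265.63809524] [238 260  12  12 105] tri [0.4687 0.1097 0.0362] gap 0.0017 depth [0.468  0.1082 0.0415] top@z [0.4688 0.1101 0.028 ] sc@z [0.474  0.1089 0.028 ]
lid [338.31028369 221.32092199] [325 208  27  27 564] [327.4421365  181.27893175] [316 173  24  18 337] tri [ 0.5444 -0.1437  0.0986] gap 0.0013 depth [ 0.5441 -0.1442  0.0982] top@z [ 0.5436 -0.1438  0.102 ] sc@z [ 0.5423 -0.1412  0.102 ]
mill [ 0.665 -0.101  0.088]
base [ 0.111 -0.004 -0.204]
redjar [ 0.696 -0.201  0.107]
greenlidjar [ 0.658 -0.289  0.092]
keypad side [0.421 0.196 0.001]
table [ 0.467 -0.069  0.002]
```

View pics/crop.png

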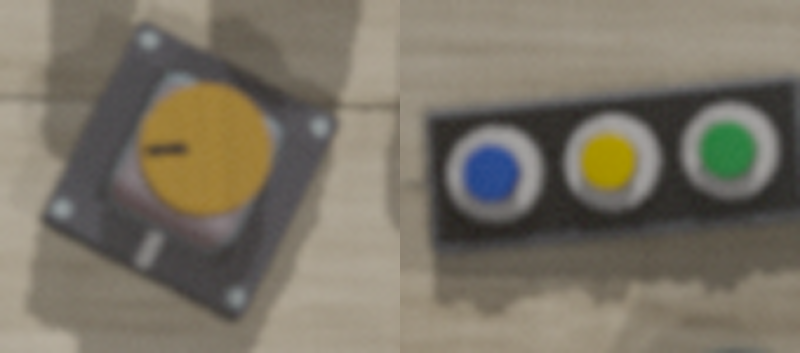

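The crop shows the brass lid with its black mark at crop (165,149), pointing left (+y). The white line on the stand is at crop (150,250), lower left. The choice is confirmed, and the buttons read blue, yellow, green. Next I'll measure the stand yaw and the mark.

```bash
cat > s.py <<'E'
from h import *
import pickle
T=pickle.load(open("top0.pkl","rb"))
f=lambda x,y:(295+x/4.706-.4,190+y/4.706-.4)
C=np.array([onz(T,*f(*p),.034) for p in [(147,25),(330,118),(235,315),(48,215)]])
print(C.round(4),"centre",C.mean(0).round(4),"sides",[round(np.linalg.norm(C[i]-C[i-1]),4) for i in range(4)])
e=[C[(i+1)%4]-C[i] for i in range(4)]; print("edge yaws",[round(np.arctan2(v[1],v[0]),3) for v in e])
w=onz(T,*f(150,250),.034)-C.mean(0); print("line dir",np.arctan2(w[1],w[0]), w)
l=onz(T,*f(206,149),.102); 
a=onz(T,*f(145,150),.102);b=onz(T,*f(187,149),.102)
print("lid",l,"mark",np.arctan2(*(a-b)[[1,0]]),a-l,b-l)
print(bot.tcp_to_grasp,[x for x in dir(bot) if x[0]!='_'])
E
python3 s.py
```

```text
[[ 0.6112 -0.1222  0.034 ]
 [ 0.569  -0.2088  0.034 ]
 [ 0.4756 -0.1649  0.034 ]
 [ 0.5201 -0.0773  0.034 ]] centre [ 0.544  -0.1433  0.034 ] sides [np.float64(0.1016), np.float64(0.0963), np.float64(0.1031), np.float64(0.0982)]
edge yaws [np.float64(-2.025), np.float64(2.702), np.float64(1.101), np.float64(-0.458)]
line dir 2.704268771239019 [-0.03906419  0.01826311  0.        ]
lid [ 0.54371842 -0.14396027  0.102     ] mark 1.6191133074428508 [-0.00109276  0.02675774  0.        ] [-0.00020218  0.00833998  0.        ]
0.0187 ['IKError', 'capture', 'observe', 'sign_off', 'tcp_to_grasp']
```

Call:
jog_arm(commands=[[1,[0.6,-1,0],-1],[1,[0.6,-1,0],-1],[1,[0.6,-1,0],-1],[1,[0.6,-1,0],-1],[1,[0.6,-1,0],-1]], newtons=20)

```text
clock: 0.6
ee_pos: [0.3289, 0.4262, 0.231]
eef_rot: [-3.141, 0.0, 2.31]
ft_force: [0.5, -0.6, 0.3]
finger_gap: 0.0123
grip_force: 0.0
```

Call:
jog_arm(commands=[[1,[0.6,-1,-0.5],-1],[1,[0.6,-1,-0.5],-1],[1,[0.6,-1,-0.5],-1],[1,[0.6,-1,-0.5],-1],[1,[0.6,-1,-0.5],-1]])

```text
clock: 1.1
ee_pos: [0.419, 0.2763, 0.1556]
eef_rot: [-3.141, 0.0, 1.874]
ft_force: [0.2, -0.2, 0.1]
finger_gap: 0.0002
grip_force: 0.0
```

Call:
jog_arm(commands=[[1,[0.6,-0.9,-0.9],-1],[1,[0.6,-0.95,-0.9],-1],[1,[0,0,-0.7],0],[1,[0,0,0],0],[1,[0,0,0],0]])

```text
clock: 1.6
ee_pos: [0.4544, 0.2221, 0.0813]
eef_rot: [-3.14, 0.0, 1.703]
ft_force: [1.0, -0.4, -0.1]
finger_gap: -0.0002
grip_force: 0.0
```

Call:
jog_arm(commands=[[1,[0,0,-1],0],[1,[0,0,-0.3],0],[1,[0,0,-0.1],0],[1,[0,0,-0.1],0],[1,[0,0,0],0]])

```text
clock: 2.1
ee_pos: [0.4544, 0.2226, 0.037]
eef_rot: [3.142, -0.0, 1.703]
ft_force: [-2.4, 0.9, 5.0]
finger_gap: -0.0002
grip_force: 2.3
```

Call:
jog_arm(commands=[[1,[0,0,-0.05],0],[1,[0,0,0],0]])

```text
clock: 2.3
ee_pos: [0.4547, 0.2225, 0.0364]
eef_rot: [3.141, -0.0, 1.703]
ft_force: [-6.0, 1.0, 15.4]
finger_gap: 0.0003
grip_force: 7.5
```

Call:
jog_arm(commands=[[1,[0,0,-0.05],0],[1,[0,0,0],0]])

```text
clock: 2.5
ee_pos: [0.4548, 0.2226, 0.0361]
eef_rot: [3.141, -0.001, 1.703]
ft_force: [-9.8, -1.3, 30.9]
finger_gap: -0.0
grip_force: 15.8
```

Call:
jog_arm(commands=[[1,[0,0,-0.05],0],[1,[0,0,0],0]])

```text
clock: 2.7
ee_pos: [0.4548, 0.2226, 0.0358]
eef_rot: [3.141, -0.001, 1.703]
ft_force: [-13.3, -3.8, 48.3]
finger_gap: 0.0003
grip_force: 24.0
```

Call:
jog_arm(commands=[[1,[0,0,0.2],0],[1,[0,0,0],0]])

```text
clock: 2.9
ee_pos: [0.4555, 0.2226, 0.0396]
eef_rot: [3.139, -0.001, 1.703]
ft_force: [-1.3, 1.1, 3.0]
finger_gap: -0.0006
grip_force: 1.5
```

Call:
jog_arm(commands=[[1,[0,0,0.1],0],[1,[0,0,0],0]])

```text
clock: 3.1
ee_pos: [0.4554, 0.2225, 0.0414]
eef_rot: [3.14, -0.001, 1.703]
ft_force: [1.5, 2.0, 2.1]
finger_gap: -0.0002
grip_force: 1.0
```

```bash
python3 - <<'E'
from h import *
c=bot.capture("scene"); cv2.imwrite("pics/press.png",cv2.resize(c["color"][225:335,150:300],(750,550),interpolation=2))
E
```

```text
(no output)
```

View pics/press.png

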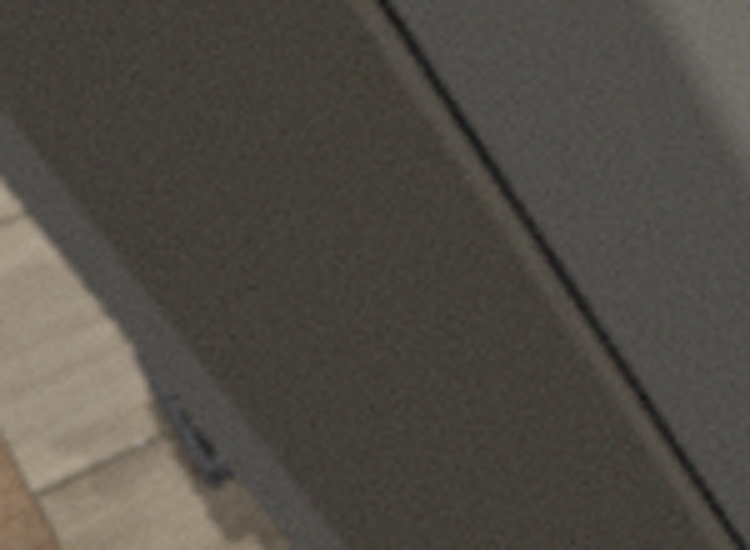

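The picture is filled by the arm, so the button is hidden. The graded forces (2 N, 3 N, 5 N, then a hard stop at z≈0.0365) show the blue button went fully down. Next is yellow.

Call:
jog_arm(commands=[[1,[0,0,0.6],0],[1,[0,0,0.2],0],[1,[0.12,-0.95,0],0],[1,[0.12,-0.95,0],0],[1,[0,0,0],0]])

```text
clock: 3.65
ee_pos: [0.4615, 0.1628, 0.0644]
eef_rot: [-3.14, 0.001, 1.7]
ft_force: [-0.8, -0.2, 0.0]
finger_gap: -0.0002
grip_force: 0.0
```

Call:
jog_arm(commands=[[1,[0,0,-0.6],0],[1,[0,0,-0.3],0],[1,[0,0,-0.04],0],[1,[0,0,0],0]])

```text
clock: 4.05
ee_pos: [0.462, 0.1652, 0.0366]
eef_rot: [-3.141, 0.001, 1.703]
ft_force: [-0.3, -3.4, 4.8]
finger_gap: -0.0
grip_force: 2.4
```

Call:
jog_arm(commands=[[1,[0,0,-0.05],0],[1,[0,0,0],0],[1,[0,0,0.6],0],[1,[0,0,0.4],0],[1,[0,0,0],0]])

```text
clock: 4.55
ee_pos: [0.4627, 0.1658, 0.0663]
eef_rot: [3.139, -0.001, 1.703]
ft_force: [-0.6, -1.1, -0.7]
finger_gap: -0.0002
grip_force: 0.0
```

Call:
jog_arm(commands=[[1,[0.12,-0.92,0],0],[1,[0.12,-0.92,0],0],[1,[0,0,0],0]])

```text
clock: 4.85
ee_pos: [0.4687, 0.1081, 0.0645]
eef_rot: [-3.14, 0.0, 1.701]
ft_force: [0.0, 1.3, 0.3]
finger_gap: 0.0001
grip_force: 0.0
```

Call:
jog_arm(commands=[[1,[0,0,-0.6],0],[1,[0,0,-0.35],0],[1,[0,0,-0.07],0],[1,[0,0,0],0]])

```text
clock: 5.25
ee_pos: [0.4693, 0.1102, 0.0361]
eef_rot: [3.142, 0.0, 1.703]
ft_force: [-4.9, -5.2, 32.0]
finger_gap: 0.0001
grip_force: 15.9
```

Call:
jog_arm(commands=[[1,[0,0,0.8],0],[1,[0,0,1],0],[0,[0,0,1],-1],[0,[0.2,-0.8,0.8],-1],[0,[0.3,-0.9,0.4],-1]])

```text
clock: 5.75
ee_pos: [0.4845, 0.0597, 0.156]
eef_rot: [3.14, -0.001, 1.44]
ft_force: [-0.0, -1.4, 0.4]
finger_gap: 0.0434
grip_force: 0.0
```

Call:
jog_arm(commands=[[0,[0.3,-1,0],-1],[0,[0.3,-1,0],-1],[0,[0.3,-1,0],-1],[0,[0.3,-1,0],0],[0,[0.3,-1,0],0]])

```text
clock: 6.25
ee_pos: [0.529, -0.0916, 0.1538]
eef_rot: [-3.14, 0.0, 1.179]
ft_force: [0.6, 0.2, -0.8]
finger_gap: 0.0855
grip_force: 0.0
```

Call:
jog_arm(commands=[[0,[0.3,-1,0],0],[0,[0.2,-0.7,0],0],[0,[0,0,0],0],[0,[0,0,0],0]])

```text
clock: 6.65
ee_pos: [0.5435, -0.1415, 0.1537]
eef_rot: [-3.14, -0.0, 1.178]
ft_force: [0.5, 1.0, -0.1]
finger_gap: 0.0857
grip_force: 0.0
```

```bash
python3 - <<'E'
from h import *
c=bot.capture("wrist"); o=bot.observe()
h=cv2.cvtColor(c["color"],cv2.COLOR_BGR2HSV); m=cv2.inRange(h,(12,110,70),(30,255,255))
n,l,s,ce=cv2.connectedComponentsWithStats(m); i=1+np.argmax(s[1:,4]); print(ce[i],s[i],onz(c,*ce[i],.102),o["ee_pos"])
cv2.imwrite("pics/w.png",c["color"])
E
```

```text
[285.6756716  227.91442801] [ 239  180   93   94 6626] [ 0.54507173 -0.14034749  0.102     ] [ 0.54336192 -0.14103015  0.15378476]
```

View pics/w.png

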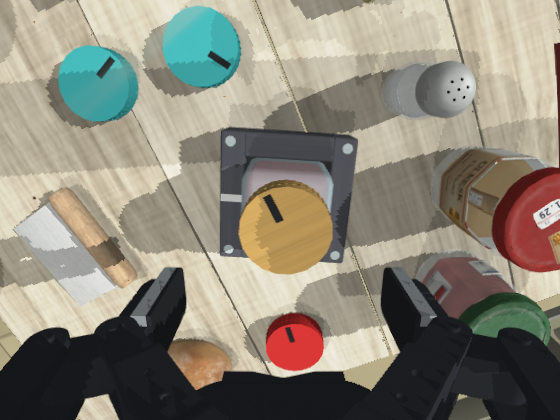

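The wrist view shows the brass lid at (285,228), centred between the open fingers, with its mark at upper left (273,208) and the stand's line at (231,198). The mill at (430,90) is clear. The position agrees with the top view to about 3 mm, so I'll go down and grip.

Call:
jog_arm(commands=[[0,[0,-0.02,-0.8],0],[0,[0,0,-0.8],0],[0,[0,0,-0.6],0],[0,[0,0,-0.3],0],[0,[0,0,0],0]])

```text
clock: 7.2
ee_pos: [0.543, -0.1414, 0.0784]
eef_rot: [-3.139, 0.0, 1.18]
ft_force: [0.3, -0.5, 0.2]
finger_gap: 0.0856
grip_force: 0.0
```

Call:
jog_arm(commands=[[0.25,[0,0,0],0],[0.35,[0,0,0],0],[0.6,[0,0,0],0],[1,[0,0,0],0],[1,[0,0,0],0]], newtons=25)

```text
clock: 7.7
ee_pos: [0.5446, -0.1426, 0.0807]
eef_rot: [3.14, -0.001, 1.179]
ft_force: [-1.0, 2.7, 5.9]
finger_gap: 0.0578
grip_force: 25.9
```

```bash
python3 -c "
from cell import bot
o=bot.observe();print({k:o[k] for k in('ee_pos','ft_force','wrist_torque','grip_force','finger_gap','joint_positions')})"
```

```text
{'ee_pos': array([ 0.54460802, -0.14264708,  0.08068146]), 'ft_force': array([-1.01018349,  2.74144553,  5.88557005]), 'wrist_torque': array([0.38092545, 0.1690425 , 0.02432167]), 'grip_force': 25.913338346290402, 'finger_gap': 0.057802292765544466, 'joint_positions': array([-2.77490832e-01,  5.48916684e-01,  1.85547480e+00,  5.02511089e-04,
        7.35655078e-01,  1.14204762e-01])}
```

Call:
jog_arm(commands=[[1,[0,0,0],0],[1,[0,0,0],0.4],[1,[0,0,0],0.4],[1,[0,0,0],0.5],[1,[0,0,0],0.5]], newtons=80)

```text
clock: 8.2
ee_pos: [0.5453, -0.143, 0.0813]
eef_rot: [3.138, -0.0, 1.337]
ft_force: [-1.0, 1.8, 10.5]
finger_gap: 0.056
grip_force: 82.5
```

Call:
jog_arm(commands=[[1,[0,0,0.01],0.6],[1,[0,0,0.01],0.6],[1,[0,0,0.01],0.6],[1,[0,0,0.01],0.6],[1,[0,0,0.01],0.6]])

```text
clock: 8.7
ee_pos: [0.5452, -0.1431, 0.082]
eef_rot: [3.139, 0.001, 1.599]
ft_force: [2.3, -1.0, 0.5]
finger_gap: 0.0564
grip_force: 84.6
```

Call:
jog_arm(commands=[[1,[0,0,0.01],0.6],[1,[0,0,0.01],0.6],[1,[0,0,0.01],0.6],[1,[0,0,0.01],0.6],[1,[0,0,0.01],0.6]])

```text
clock: 9.2
ee_pos: [0.5448, -0.143, 0.0828]
eef_rot: [3.14, 0.001, 1.861]
ft_force: [2.8, -0.8, -1.0]
finger_gap: 0.0556
grip_force: 85.7
```

```bash
python3 - <<'E'
from h import *
c=bot.capture("wrist");cv2.imwrite("pics/w2.png",c["color"]); o=bot.observe(); print(o["ee_pos"],o["eef_rot"],o["ft_force"],o["wrist_torque"])
E
```

```text
[ 0.54484802 -0.14310131  0.08292118] [3.13990317e+00 1.27624844e-03 1.86414783e+00] [ 0.35804245 -1.98980905 -3.59998226] [-0.39776806 -0.19690379  0.12132001]
```

View pics/w2.png

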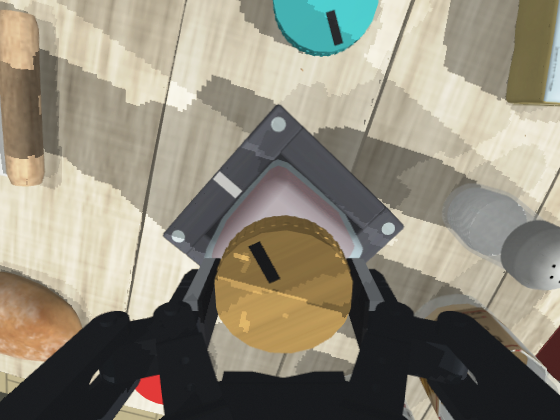

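The mark (264,262) is turning with the fingers, and the stand's line is at (228,185). About 23° remains.

Call:
jog_arm(commands=[[1,[0,0,-0.02],0.6],[1,[0,0,0],0.6],[1,[0,0,0],0.6],[1,[0,0,0],0.6],[1,[0,0,0],0.6]])

```text
clock: 9.75
ee_pos: [0.545, -0.143, 0.0831]
eef_rot: [3.14, 0.002, 2.122]
ft_force: [-0.0, 0.5, 5.9]
finger_gap: 0.056
grip_force: 86.5
```

Call:
jog_arm(commands=[[1,[0,0,0],0.6],[1,[0,0,0],0.6],[1,[0,0,0],0.4],[1,[0,0,0],0],[1,[0,0,0],0]])

```text
clock: 10.25
ee_pos: [0.545, -0.143, 0.0831]
eef_rot: [3.14, 0.002, 2.26]
ft_force: [0.1, 0.1, 5.9]
finger_gap: 0.0565
grip_force: 86.4
```

```bash
python3 - <<'E'
from h import *
c=bot.capture("wrist");cv2.imwrite("pics/w3.png",c["color"]); o=bot.observe(); print(o["ee_pos"],o["eef_rot"],o["ft_force"],o["wrist_torque"])
E
```

```text
[ 0.54496547 -0.14298267  0.08310042] [3.14025157e+00 1.98046285e-03 2.26001446e+00] [ 0.95436745 -0.65381504  5.16123014] [0.06261157 0.03230234 0.03811078]
```

View pics/w3.png

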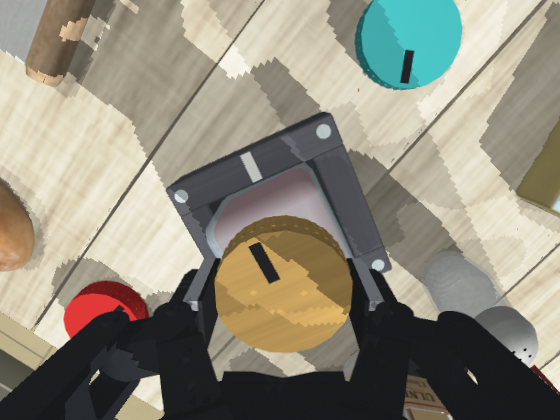

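The mark (264,262) is now parallel to and in line with the white line (251,167), so the lid is free. I'll raise it gently.

Call:
jog_arm(commands=[[1,[0,0,0.05],0],[1,[0,0,0.05],0],[1,[0,0,0.05],0],[1,[0,0,0.05],0],[1,[0,0,0],0]])

```text
clock: 10.8
ee_pos: [0.544, -0.1426, 0.088]
eef_rot: [-3.142, -0.0, 2.261]
ft_force: [-0.2, 0.6, -0.2]
finger_gap: 0.0559
grip_force: 85.9
```

No pull on the tool, so the lid is free.

Call:
jog_arm(commands=[[1,[0,0,0.15],0],[1,[0,0,0.2],0],[1,[0,0,0.2],0],[1,[0,0,0.2],0],[1,[0,0,0.2],0]])

```text
clock: 11.3
ee_pos: [0.5441, -0.1427, 0.1171]
eef_rot: [3.141, 0.0, 2.261]
ft_force: [0.1, -0.4, -0.3]
finger_gap: 0.0563
grip_force: 85.8
```

Call:
jog_arm(commands=[[1,[0,0,0.1],0],[1,[0,0,0.1],0],[1,[0,0,0],0],[1,[0,0,0],0],[1,[0,0,0],0]])

```text
clock: 11.8
ee_pos: [0.5438, -0.1426, 0.1221]
eef_rot: [-3.141, -0.0, 2.261]
ft_force: [-0.5, 0.8, -0.9]
finger_gap: 0.056
grip_force: 85.8
```

```bash
python3 - <<'E'
from h import *
c=bot.capture("wrist");cv2.imwrite("pics/w4.png",c["color"]); o=bot.observe(); print(o["ee_pos"],o["eef_rot"],o["ft_force"])
E
```

```text
[ 0.54385557 -0.14261208  0.12217166] [-3.14132097e+00 -4.27243814e-04  2.26109317e+00] [ 0.39128843 -0.01783668 -0.4281073 ]
```

View pics/w4.png

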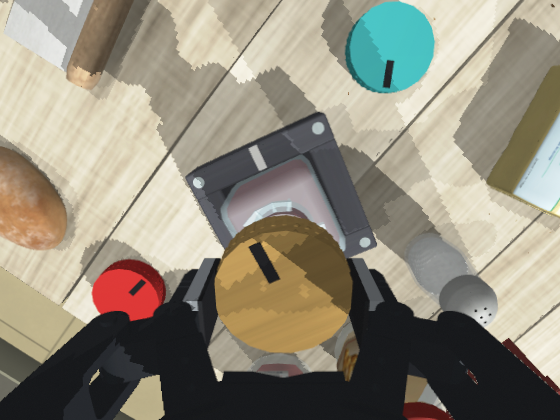

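The lid (284,285) is held level and clear of the jar's neck, which shows at (275,208). The jar is still seated in its stand. I'm handing in the job.

```bash
python3 -c "
from cell import bot
print(bot.sign_off())"
```

```text
the job is handed in; nothing more can be done
None
```

I pressed blue, yellow and green in order, unscrewed the brass lid until its mark lined up with the white line, and handed in holding it level about 3 cm above the seated jar; no verdict came back.

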